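Seat a timber leg in its steel shoe against the jig's ejector and hold it for screwing

ROBOT

A 6-joint arm with a two-finger parallel gripper is mounted at the origin on the work surface. World frame = base frame: x ahead of the robot, y to its left, z up, the work surface at z = 0. Lengths are in m, angles in degrees, forces in N, time in s.
With the tool pointing down it reaches from about 0.25 to 0.725 m from the base axis. Payload 9.7 kg.
Tool frame: the origin (TCP) lies between the finger pads; the fingertips stand 11 mm ahead of it and the grasp point (between the pads) lies 8 mm behind it; z points along the fingers, x is the direction in which the jaws open and shut, and the axes are right-handed (so a half turn about z gives the same grasp; the last joint's range is limited). The gripper opens to 85 mm and grips with 20 to 120 N. Pads are 22 mm wide; open, the fingers measure 114 mm over their backs; the gripper's body (76 mm by 85 mm) begins 54 mm behind the grasp point. The pads swing forward as they close: fully open they stand 13 mm farther back than shut.
Start: joints at [67.036, 4.979, 10.078, 95.1, 0, 90], TCP at [0.215, 0.506, 0.242] pointing down, gripper open.
Joint ranges: [-179.16, 179.16], [-48.56, 103.87], [-65.8, 70.77], [-126.05, 130.52], [-82.76, 87.17], [-180, 180]. Speed limits (degrees/s): [127.2, 127.2, 147.25, 180, 180, 180].

INTERFACE

Orientations are given as [roll, pitch, yaw] about the fixed x, y, z axes, in that order (R = Rz(yaw) Ry(pitch) Rx(roll)).
In Python, from workcell import get_obs, camera, job_done, spotter gives the robot as it stands.
- The arm moves only by the tool play_rows, never from a script. Its argument "rows" is a list of rows, each a list of 3 entries, a list of its own where there are three numbers: the closure, from 0 (fully open) to 1 (shut), then the shift along the tool's x, y, z in cm, then the turn, a rotation vector about the tool's x, y, z in degrees. In form: [[claw, [x, y, z], [wx, wy, wz]], ...]. A call has 1 to 12 rows; each row shifts and turns the pose as measured when the row begins, along the tool's axes as they then stand; what a row does not reach is not made up. A row lasts 1/10 s, in which the tool goes at most 50 mm and 8.59 degrees, less where a joint would pass 70% of its speed; a pose out of reach is approached as far as the arm can. A call is refused whole if a number of a shift passes 5 or a number of a turn 8.59, either way. A call with a gripper value outside its range is refused whole. The fingers move at their own pace and stop on an object; "newtons" is the grip in N (left out, the last holds). Time passes only in rows, so rows that do not move let the fingers close. It gives the time, the measured TCP pose, the force and the opening at its end, in the units of the state.
- get_obs(): the state, without advancing time (a new reading comes with each control period).
- camera(name): name is "side" or "top"; returns a dict with "img" (400x640x3 uint8, red, green, blue), "intrinsics" (3x3 intrinsics, pixels), "xyz" and "orientation" of the camera in the world. Camera axes: x right, y down, z forward; pixel columns grow to the right and rows downward; lengths in m; the calibration is good to about 2 mm. A picture is of the moment at which its call begins. There is no depth.
- job_done(): hands the job in, once; it reports no verdict.
Trained networks look in a picture, given as the dict that the camera call returned (one of the last four; its "shot" number tells which), for a name from the list of things; names that differ only in an ending like _2 or _b are one class to them, and where a whole thing is asked for, a point or a joint stands for the part that bears it (a point fixed in the world has none). Each returns a list of dicts, best first, with "confidence" (0 to 1); they miss things now and then, are a little off and sometimes report something else, mostly with a low value. They report only what shows in the picture. A call takes as long as a camera call. They do not tell look-alikes from the thing itself.
- spotter.spot_in(picture, thing): "point" ([x, y, z] in m, in world coordinates, good to about 4 mm: the middle of the surface that is visible of it).
- spotter.trace(picture, thing): "pixels" (400x640 bool, what is visible of it).
The state is a dict: "time": time; "q": joint angles; "qd": joint speeds; "joint_efforts": joint torques, N m; "ee_pos": TCP position; "tcp_rot": TCP orientation; "wrist_force": force on the tool from outside, world axes, zero at the start; "torque": the same for the moment, N m; "opening": finger opening in m.
Only numpy, scipy, OpenCV 4.12 (cv2) and the standard library are available. Lean on these libraries where they do the work, as an engineer would, in place of code of your own. Each camera call takes 0.05 s, during which the arm holds its last target.

TASK

Take the longest of the three pieces of timber standing on the bench and lower it end-down into the black steel shoe that sits in the jig. Press it down against the jig's sprung ejector pin until its end bears hard on the floor of the shoe, and finish while still holding it and pushing it down there, upright, so that the screws can be driven: do not let go, or the spring lifts it again. Leave the two shorter pieces, the cordless driver and the box of screws where they are.

Things in the scene. Friction and masses are not known exactly. Their poses are not given: they have to be found in the camera images.
- leg: The leg to fit: a plain planed softwood bar, 38 x 38 mm in section (edges rounded 1.5 mm) and 160 mm long, about 0.10 kg, the longest of the three pieces of timber, standing on end on the bench. Origin: centre of its lower end face; z runs up along the bar, x and y are square to its side faces. Any of its four sides may face any way in the shoe.
- leg_foot (a point): Centre of the leg's lower end face, at the leg's origin, with the leg's axes.
- offcut_mid: Bystander: offcut of the same 38 x 38 mm timber, 105 mm long, standing on end. Origin: centre of its lower end face.
- offcut_short: Bystander: offcut of the same 38 x 38 mm timber, 70 mm long, standing on end. Origin: centre of its lower end face.
- driver: Bystander: cordless impact driver standing on its battery (battery 116 x 76 x 45 mm, 205 mm high over all, chuck towards its own -x, reaching 127 mm from the origin; body 62 mm the other way). Origin: under the battery's centre, on the bench.
- screw_box: Bystander: open cardboard box of screws, 85 mm (its x) x 120 mm (its y) x 45 mm high, with two flaps spread about 33 mm further out along y. Origin: centre of its underside.
- jig: Shoe-fitting jig of grey painted steel plate, fixed to the bench. Origin on the bench, on the vertical axis of the shoe's middle; z up. Base plate 10 mm thick, x from -90 to +70 mm, y from -75 to +75 mm. Two side plates carry a seat plate (top 56 mm above the bench) on which the shoe sits; at the shoe's -x side a tall fence, at its +x side a lower keeper.
- fence_top (a point): Middle of the upper inner edge of the tall fence's straight part, 120 mm above the bench, at x = -20.5 mm from the jig's axis; the fence is 60 mm wide along y. Above it a lip is bent outwards, up to 131 mm above the bench.
- keeper_top (a point): Middle of the upper inner edge of the keeper's straight part, 84 mm above the bench, at x = +20.5 mm from the jig's axis; the keeper is 60 mm wide along y. Above it a lip is bent outwards, up to 93 mm above the bench.
- shoe: Black steel post shoe, 3 mm thick, U-shaped, fast in the jig: floor 40 (x) x 47 mm (y), upright flanges with screw holes at the -y and +y sides, inner faces at y = -20.5 and +20.5 mm, tips bent outwards, up to 126 mm above the bench. Origin: centre of its underside, 56 mm above the bench; same axes as the jig.
- shoe_floor (a point): Centre of the upper face of the shoe's floor, the hard stop for the leg's end: 59 mm above the bench, straight above the jig's origin; same axes as the jig. Flanges, fence and keeper make an upright pocket 41 x 41 mm around it (1.5 mm clearance all round the leg), so the leg must be turned square to the jig, to any quarter turn.
- ejector_nose (a point): Centre of the flat nose, 9 mm across, of the steel ejector pin (11 mm thick) that stands up through the middle of the shoe's floor; at rest it is 15 mm above the floor of the shoe (74 mm above the bench). It moves straight down with joint ejector.
- ejector (a joint): How far the ejector pin is pressed down, m: 0 at rest (15 mm proud of the shoe's floor), 0.015 when the leg's end rests on the floor. Its spring pushes up with 3 N at 0 and 9 N at 0.015. The pin could go on to 0.0175, so the floor, not the pin, stops the leg. A steady push of 12 to 20 N keeps the leg on the floor; released, it is lifted 15 mm.
Things that resemble listed ones, but are neither listed nor needed, are in the scene too. What is shaped like the leg but pink or red is not meant.

How it is judged:
By the outcome, as a careful person would: the job done as asked, in the order asked, and still so for the second after the job is handed in, while the arm keeps its last pose, push and grip.
It also fails if it takes over 45 s, if anything falls off the work surface, if the arm or the gripper's body presses on something with over 40 N, if the wrist force passes 120 N, or if a joint passes its speed limit or range.

## Working session

There is one attempt and no reset: what is moved stays moved. The work goes in short steps, Python scripts to look and compute and a tool call to move; the robot and the scene stay as the last step left them, time stands still between calls to the robot, and variables do not carry over. Pictures are saved under pics/ and viewed, and the job is handed in when it is done.

Besides the shell and the picture viewer there is one more tool, called after ">>>" by a JSON object that holds its "api" and its "payload", one argument or row to a line. play_rows: Moves the arm, as the interface text tells. Its arguments: {"type":"object","properties":{"rows":{"type":"array","items":{"type":"array"}},"newtons":{"type":"number"}},"required":["rows"]}

```bash
mkdir -p pics; ls; python3 - <<'E'
from workcell import get_obs, camera, spotter
import cv2,numpy as np,pickle
o=get_obs();print(o)
for n in ("side","top"):
    c=camera(n);cv2.imwrite(f"pics/{n}0.png",c["img"][:,:,::-1]);pickle.dump(c,open(f"{n}0.pkl","wb"))
    print(n,c["intrinsics"],c["xyz"],c["orientation"],c["shot"])
    for t in ("leg","offcut_mid","jig","shoe","fence_top","keeper_top","shoe_floor","ejector_nose"):
        try:
            for r in spotter.spot_in(c,t)[:4]: print(t,np.round(r["point"],4),round(r["confidence"],2))
        except Exception as e: print(t,e)
E
```

```text
pics
{'time': 0.0, 'q': array([ 6.70365180e+01,  5.01062402e+00,  1.00348156e+01,  9.51013171e+01,
       -1.93652795e-03,  8.99984830e+01]), 'qd': array([ 0.09784268,  0.07307331, -0.05272902,  0.04001782,  0.03128359,
       -0.03631262]), 'joint_efforts': array([ 1.90382554e-03, -5.20388746e+01,  4.64801753e+01,  1.65773788e-02,
        1.09615430e-04, -5.07591878e-06]), 'ee_pos': array([0.21449968, 0.50620267, 0.24159088]), 'tcp_rot': array([1.79998066e+02, 7.71255673e-02, 6.70380350e+01]), 'wrist_force': array([-0.94263891,  0.02057375, -0.09014319]), 'torque': array([-0.0434778 ,  0.01682929,  0.01220696]), 'opening': 0.08539288533949568}
side [[404.86795414   0.         313.20505083]
 [  0.         404.86795414 202.44410774]
 [  0.           0.           1.        ]] [ 0.49965301 -0.74192393  0.79179948] [-130.43076553   -0.54938638   -6.64536423] 1
leg [ 0.5923 -0.0852  0.1015] 0.94
leg [ 0.5188 -0.1752  0.1066] 0.76
leg [ 0.4132 -0.1424  0.1033] 0.57
leg [ 0.4843 -0.0886  0.1299] 0.56
offcut_mid [ 0.615  -0.1813  0.0722] 0.76
offcut_mid [0.5226 0.4561 0.1108] 0.28
jig [0.5496 0.2169 0.0179] 0.85
shoe [0.5607 0.2177 0.1045] 0.84
fence_top [0.5489 0.2124 0.0133] 0.64
keeper_top [0.5445 0.2137 0.0186] 0.58
shoe_floor [0.5593 0.2205 0.104 ] 0.86
top [[480.45750683   0.         323.55840374]
 [  0.         480.45750683 194.21826333]
 [  0.           0.           1.        ]] [0.32592959 0.1191508  1.49645979] [-169.03078049   -0.2087722   -89.04626962] 2
leg [ 0.5107 -0.1469  0.1606] 0.85
leg [ 0.5842 -0.0633  0.1531] 0.83
leg [ 0.4007 -0.1122  0.1571] 0.74
leg [ 0.3874 -0.0284  0.1607] 0.7
offcut_mid [ 0.612  -0.1587  0.1044] 0.72
offcut_mid [0.5372 0.2404 0.0072] 0.65
jig [0.5354 0.2385 0.0088] 0.93
shoe [0.5589 0.246  0.0607] 0.62
fence_top [0.5397 0.2396 0.0091] 0.63
keeper_top [0.5395 0.2347 0.0128] 0.85
shoe_floor [0.5623 0.2478 0.0599] 0.71
shoe_floor [ 0.4856 -0.0675  0.1578] 0.24
```

View pics/side0.png

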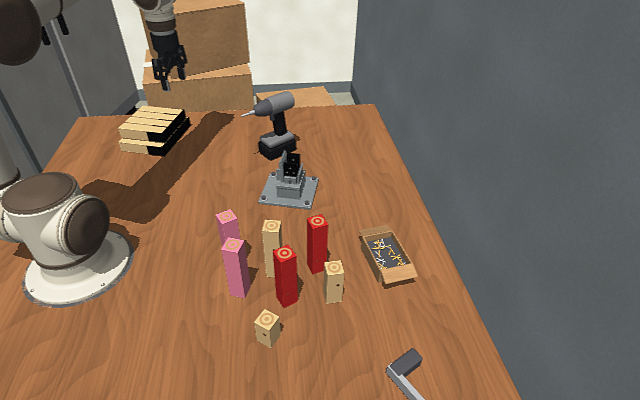

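View pics/top0.png

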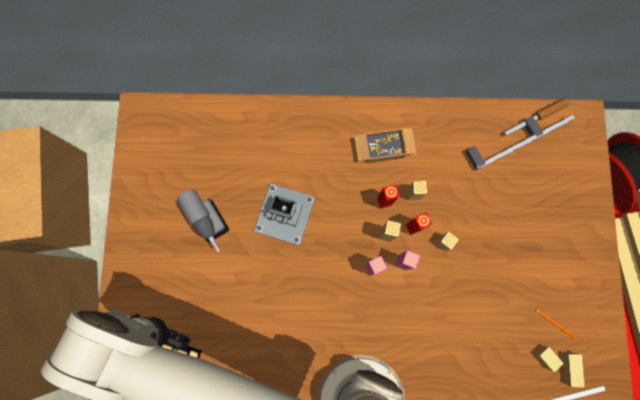

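The two views show the natural-coloured leg at side (272,245) / top (393,229), crowded by red and pink look-alikes. The offcuts are at side (334,282) and (267,328), and the jig is at side (290,185) / top (284,213). I'll zoom in next.

```bash
python3 - <<'E'
import cv2,pickle,numpy as np
s=pickle.load(open("side0.pkl","rb"))["img"][:,:,::-1];t=pickle.load(open("top0.pkl","rb"))["img"][:,:,::-1]
def crop(im,u,v,w,h,k): return cv2.resize(im[v:v+h,u:u+w],None,fx=k,fy=k,interpolation=cv2.INTER_CUBIC)
cv2.imwrite("pics/z1.png",np.vstack([np.hstack([crop(s,210,200,100,75,4),crop(s,255,145,70,75,4)[:, :280]])]))
cv2.imwrite("pics/z2.png",np.hstack([crop(t,365,175,100,100,4),crop(t,250,178,70,100,4)]))
E
```

```text
(no output)
```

View pics/z1.png

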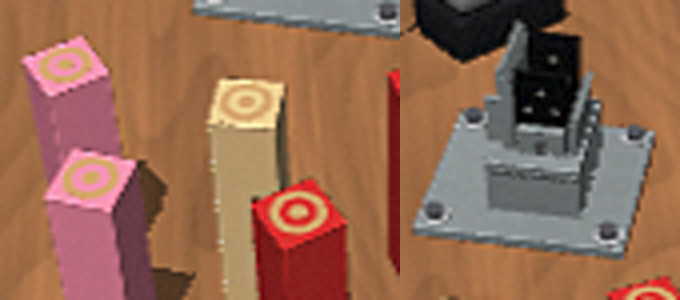

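View pics/z2.png

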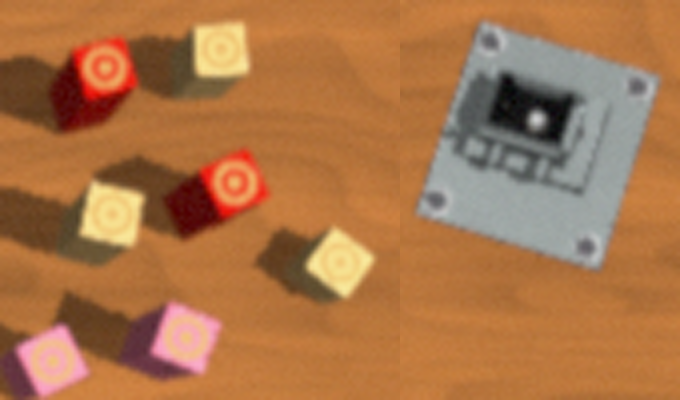

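```bash
cat > h.py <<'E'
import numpy as np,pickle,cv2
from scipy.spatial.transform import Rotation as R
from scipy.optimize import least_squares
def cam(c):
    K=np.array(c["intrinsics"]);Rw=R.from_euler("xyz",c["orientation"],degrees=True).as_matrix();t=np.array(c["xyz"])
    def P(X):
        p=(np.atleast_2d(X)-t)@Rw; q=p@K.T; return q[:,:2]/q[:,2:]
    return P
def px(l,ox,oy,k=4): return (np.array(l,float)+.5)/k-.5+[ox,oy]
def rot(a): c,s=np.cos(a),np.sin(a); return np.array([[c,-s,0],[s,c,0],[0,0,1]])
E
python3 - <<'E'
from h import *
s,t=[pickle.load(open(n+"0.pkl","rb")) for n in("side","top")]
Ps,Pt=cam(s),cam(t)
h=.0185
sq=np.array([[-h,h,0],[h,h,0],[h,-h,0],[-h,-h,0],[0,0,0]])
def fit(m_s,i_s,m_t,i_t,x0):
    def f(p,full=False):
        A=rot(p[3]);o=p[:3]
        rs=Ps(m_s@A.T+o)-i_s; rt=Pt(m_t@A.T+o)-i_t
        return np.r_[rs.ravel(),rt.ravel()]
    r=least_squares(f,x0); print(np.round(r.x[:3],4),"yaw",round(np.degrees(r.x[3]),2)); print(np.round(r.fun.reshape(-1,2),1).tolist()); return r.x
# leg: order TL,TR,BR,BL in each
S=px([(218,79),(286,83),(277,127),(210,125),(245,102)],210,200)
T=px([(90,180),(146,190),(136,247),(80,238),(112,214)],365,175)
# top img: up=+x, left=+y : TL=(+x,+y),TR=(+x,-y),BR=(-x,-y),BL=(-x,+y)
mt=np.array([[h,h,0],[h,-h,0],[-h,-h,0],[-h,h,0],[0,0,0]])
fit(sq,S,mt,T,[.48,-.07,.16,0])
# jig base
S=px([(55,107),(255,132),(217,248),(15,224)],255,145)
T=px([(83,22),(258,77),(200,268),(17,213)],250,178)
b=np.array
ms=b([[-.09,.075,0],[.07,.075,0],[.07,-.075,0],[-.09,-.075,0]])
mt=b([[.07,.075,0],[.07,-.075,0],[-.09,-.075,0],[-.09,.075,0]])
j=fit(ms,S,mt,T,[.55,.22,.01,-.3])
A=rot(j[3]);o=np.r_[j[:2],0]
pts=dict(fl=[-.0205,.03,.12],fr=[-.0205,-.03,.12],kl=[.0205,.03,.084],kr=[.0205,-.03,.084])
pts=b(list(pts.values())+[[0,0,.074],[0,.0205,.12],[0,-.0205,.12]])
for n,c,P,(u,v,w,hh) in (("s",s,Ps,(255,145,70,75)),("t",t,Pt,(250,178,70,100))):
    im=c["img"][v:v+hh,u:u+w,::-1]; im=cv2.resize(im,None,fx=6,fy=6,interpolation=cv2.INTER_CUBIC)
    for k,q in enumerate(P(pts@A.T+o)):
        x,y=((q-[u,v]+.5)*6).astype(int); cv2.circle(im,(x,y),4,[(0,0,255),(0,0,255),(0,255,0),(0,255,0),(255,0,255),(255,255,0),(255,255,0)][k],1)
    cv2.imwrite(f"pics/ov_{n}.png",im)
a=cv2.imread("pics/ov_s.png");c=cv2.imread("pics/ov_t.png");a=cv2.copyMakeBorder(a,0,c.shape[0]-a.shape[0],0,0,0);
cv2.imwrite("pics/ov.png",np.hstack([a,c])[:600,:800])
E
```

```text
[ 0.4899 -0.0767  0.1616] yaw -9.55
[[0.8, -0.1], [-0.1, -0.4], [0.3, -0.0], [0.5, -0.2], [1.1, 0.1], [0.3, 1.4], [-0.7, 1.3], [-0.2, 0.1], [0.7, -0.1], [0.3, 0.6]]
[0.5568 0.2365 0.0135] yaw -16.15
[[1.7, 0.1], [0.3, -0.9], [1.8, 0.4], [-0.7, 0.1], [-0.7, 0.4], [0.9, 0.4], [-0.0, 1.5], [-0.4, 0.9]]
```

View pics/ov.png

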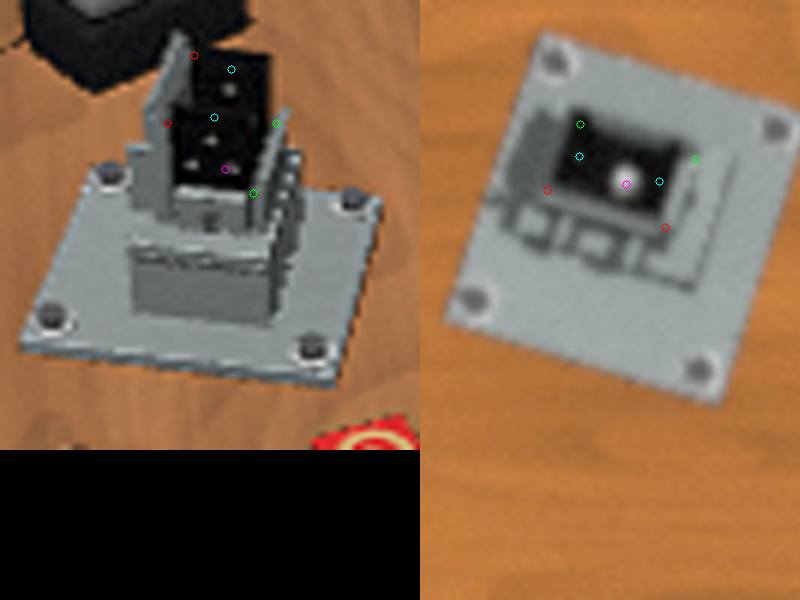

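```bash
cat >> h.py <<'E'
def plan(target,yaw,n,claw,obs=None):
    """rows toward world target (TCP), tool yaw deg; tool vertical"""
    from workcell import get_obs
    o=obs or get_obs(); p=np.array(o["ee_pos"]);Rm=R.from_euler("xyz",o["tcp_rot"],degrees=True)
    G=R.from_euler("xyz",[180,0,yaw],degrees=True)
    w=(Rm.inv()*G).as_rotvec(degrees=True)
    d=(np.array(target)-p)/n
    print("from",np.round(p,4),np.round(o["tcp_rot"],2),"w",np.round(w,2),"F",np.round(o["wrist_force"],1))
    rows=[]
    for i in range(n):
        Ri=Rm*R.from_rotvec(w*i/n,degrees=True)
        rows.append([claw,np.round(Ri.inv().apply(d)*100,2).tolist(),np.round(w/n,2).tolist()])
    print(str(rows).replace(" ",""))
E
python3 -c "
from h import *
plan([.40,.16,.29],21,9,.3)"
```

```text
from [0.2146 0.5064 0.2423] [180.    -0.    67.03] w [ 0.   -0.   46.03] F [-0.1 -0.1 -0.3]
[[0.3,[-2.74,3.4,-0.53],[0.0,-0.0,5.11]],[0.3,[-2.43,3.63,-0.53],[0.0,-0.0,5.11]],[0.3,[-2.09,3.83,-0.53],[0.0,-0.0,5.11]],[0.3,[-1.74,4.0,-0.53],[0.0,-0.0,5.11]],[0.3,[-1.38,4.14,-0.53],[0.0,-0.0,5.11]],[0.3,[-1.0,4.25,-0.53],[0.0,-0.0,5.11]],[0.3,[-0.62,4.32,-0.53],[0.0,-0.0,5.11]],[0.3,[-0.23,4.36,-0.53],[0.0,-0.0,5.11]],[0.3,[0.16,4.36,-0.53],[0.0,-0.0,5.11]]]
```

>>> {"api": "play_rows", "payload": {
  "rows": [
    [0.3,[-2.7,3.4,-0.5],[0,0,5.1]],
    [0.3,[-2.4,3.6,-0.5],[0,0,5.1]],
    [0.3,[-2.1,3.8,-0.5],[0,0,5.1]],
    [0.3,[-1.7,4.0,-0.5],[0,0,5.1]],
    [0.3,[-1.4,4.1,-0.5],[0,0,5.1]],
    [0.3,[-1.0,4.2,-0.5],[0,0,5.1]],
    [0.3,[-0.6,4.3,-0.5],[0,0,5.1]],
    [0.3,[-0.2,4.3,-0.5],[0,0,5.1]],
    [0.3,[0.2,4.3,-0.5],[0,0,5.1]]
  ],
  "newtons": 80
}}

```text
time: 1.8
ee_pos: [0.3993, 0.1531, 0.2874]
tcp_rot: [179.9, -0.0, 19.9]
wrist_force: [1.6, 0.4, -0.3]
opening: 0.0598
```

```bash
python3 -c "
from h import *
plan([.488,-.077,.23],-9.5,8,.3)
from workcell import get_obs
print(get_obs()['opening'],get_obs()['time'])"
```

```text
from [0.3993 0.1531 0.2874] [ 1.7994e+02 -5.0000e-02  1.9920e+01] w [ 0.05 -0.06 29.42] F [ 1.6  0.4 -0.3]
[[0.3,[0.06,3.08,0.72],[0.01,-0.01,3.68]],[0.3,[0.26,3.07,0.72],[0.01,-0.01,3.68]],[0.3,[0.46,3.05,0.72],[0.01,-0.01,3.68]],[0.3,[0.65,3.01,0.72],[0.01,-0.01,3.68]],[0.3,[0.84,2.96,0.72],[0.01,-0.01,3.68]],[0.3,[1.03,2.9,0.72],[0.01,-0.01,3.68]],[0.3,[1.22,2.83,0.72],[0.01,-0.01,3.68]],[0.3,[1.39,2.75,0.72],[0.01,-0.01,3.68]]]
0.05981439805495524 1.8
```

>>> {"api": "play_rows", "payload": {
  "rows": [
    [0.3,[0.1,3.1,0.7],[0,0,3.7]],
    [0.3,[0.3,3.1,0.7],[0,0,3.7]],
    [0.3,[0.5,3.0,0.7],[0,0,3.7]],
    [0.3,[0.6,3.0,0.7],[0,0,3.7]],
    [0.3,[0.8,3.0,0.7],[0,0,3.7]],
    [0.3,[1.0,2.9,0.7],[0,0,3.7]],
    [0.3,[1.2,2.8,0.7],[0,0,3.7]],
    [0.3,[1.4,2.7,0.7],[0,0,3.7]],
    [0.3,[0,0,0],[0,0,0]]
  ]
}}

```text
time: 2.7
ee_pos: [0.4889, -0.0921, 0.2314]
tcp_rot: [-179.9, -0.4, -11.5]
wrist_force: [-0.2, 1.0, -0.4]
opening: 0.0594
```

```bash
python3 - <<'E'
from h import *
plan([.488,-.0767,.20],-9.5,1,.3)
from workcell import camera
ims=[]
for n,(u,v,w,hh) in (("side",(200,140,120,160)),("top",(350,150,120,130))):
    c=camera(n);pickle.dump(c,open(n+"1.pkl","wb"));im=c["img"][v:v+hh,u:u+w,::-1]
    im=cv2.resize(im,None,fx=3.3,fy=3.3,interpolation=cv2.INTER_CUBIC)
    ims.append(cv2.copyMakeBorder(im,0,530-im.shape[0],0,0,0))
cv2.imwrite("pics/a1.png",np.hstack(ims))
E
```

```text
from [ 0.4889 -0.0921  0.2314] [-179.93   -0.36  -11.49] w [-0.06 -0.36 -1.99] F [-0.2  1.  -0.4]
[[0.3,[-0.41,-1.49,3.13],[-0.06,-0.36,-1.99]]]
```

View pics/a1.png

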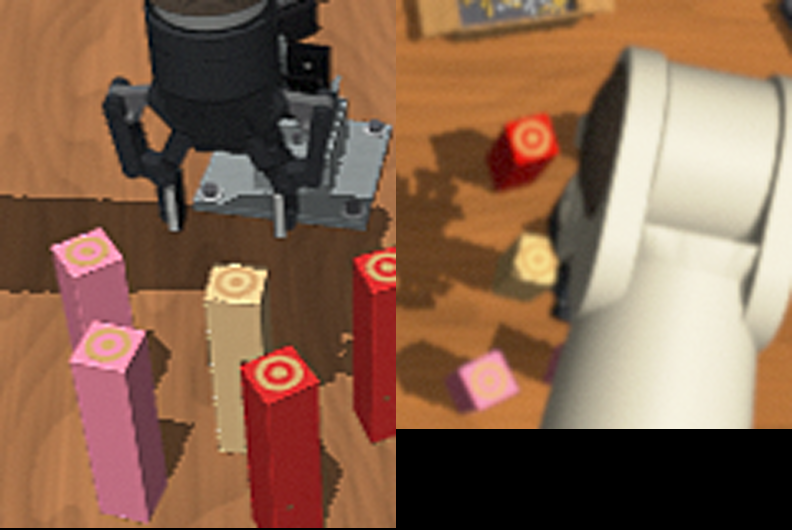

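>>> {"api": "play_rows", "payload": {
  "rows": [
    [0.3,[-0.4,-1.5,0],[0,0,-2.0]],
    [0.3,[0,0,0],[0,0,0]],
    [0.3,[0,0,0],[0,0,0]]
  ]
}}

```text
time: 3.1
ee_pos: [0.4869, -0.0711, 0.2338]
tcp_rot: [-179.9, -0.5, -8.9]
wrist_force: [-0.1, 1.1, -0.2]
opening: 0.0598
```

```bash
python3 - <<'E'
from h import *
plan([.4895,-.0767,.117],-9.5,5,.3)
from workcell import camera,get_obs
o=get_obs();A=R.from_euler("xyz",o["tcp_rot"],degrees=True)
c=camera("side");P=cam(c);u,v,w,hh=200,140,120,150;k=4
im=cv2.resize(c["img"][v:v+hh,u:u+w,::-1],None,fx=k,fy=k,interpolation=cv2.INTER_CUBIC)
def dot(X,col):
    for q in P(X): x,y=((q-[u,v]+.5)*k).astype(int);cv2.circle(im,(x,y),3,col,1)
h=.019
L=np.array([[a,b,z] for a in(-h,h) for b in (-h,h) for z in(0,.16)])@rot(np.radians(-9.5)).T+[.4899,-.0767,0]
dot(L,(0,255,0))
tip=np.array([[a*.03,b,.011-.007] for a in(-1,1) for b in(-.011,.011)])
dot(A.apply(tip)+o["ee_pos"],(255,0,0))
tip[:,2]+=.1
cv2.imwrite("pics/a2.png",im)
E
```

```text
from [ 0.4869 -0.0711  0.2338] [-179.87   -0.49   -8.86] w [-0.13 -0.49  0.65] F [-0.1  1.1 -0.2]
[[0.3,[0.05,0.11,2.34],[-0.03,-0.1,0.13]],[0.3,[0.05,0.11,2.34],[-0.03,-0.1,0.13]],[0.3,[0.06,0.1,2.34],[-0.03,-0.1,0.13]],[0.3,[0.06,0.1,2.34],[-0.03,-0.1,0.13]],[0.3,[0.07,0.1,2.34],[-0.03,-0.1,0.13]]]
```

View pics/a2.png

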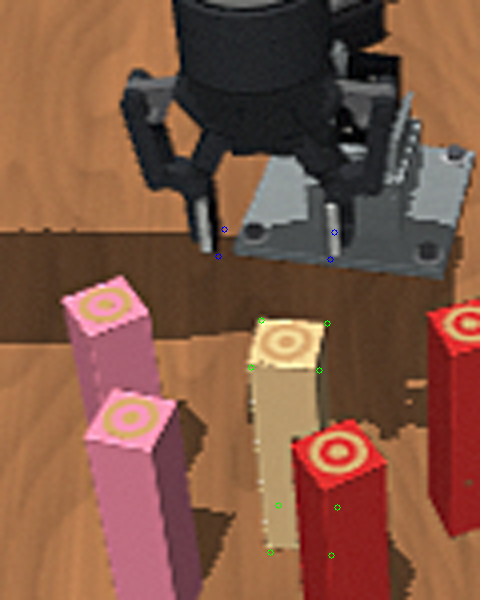

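>>> {"api": "play_rows", "payload": {
  "rows": [
    [0.3,[0.3,0.5,2.5],[0,-0.4,0.6]],
    [0.3,[0,0,2.5],[0,0,0]],
    [0.3,[0,0,2.5],[0,0,0]],
    [0.3,[0,0,0],[0,0,0]],
    [0.3,[0,0,0],[0,0,0]]
  ]
}}

```text
time: 3.65
ee_pos: [0.4902, -0.0745, 0.1597]
tcp_rot: [-179.9, -0.4, -9.2]
wrist_force: [-0.0, -0.8, 0.2]
opening: 0.06
```

```bash
python3 - <<'E'
from h import *
plan([.4915,-.0767,.117],-9.5,1,.3)
from workcell import camera,get_obs
c=camera("side");u,v,w,hh=200,140,120,150;k=4
im=cv2.resize(c["img"][v:v+hh,u:u+w,::-1],None,fx=k,fy=k,interpolation=cv2.INTER_CUBIC)
cv2.imwrite("pics/a3.png",im)
E
```

```text
from [ 0.4902 -0.0745  0.1597] [-179.87   -0.36   -9.22] w [-0.13 -0.36  0.28] F [-0.  -0.8  0.2]
[[0.3,[0.14,0.21,4.27],[-0.13,-0.36,0.28]]]
```

View pics/a3.png

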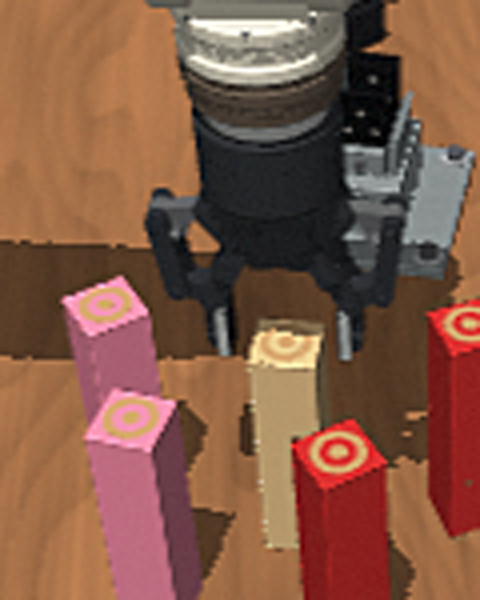

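>>> {"api": "play_rows", "payload": {
  "rows": [
    [0.3,[0.1,0.2,2.0],[0,-0.3,0.3]],
    [0.3,[0,0,1.8],[0,0,0]],
    [0.3,[0,0,0.4],[0,0,0]],
    [0.3,[0,0,0],[0,0,0]],
    [0.3,[0,0,0],[0,0,0]]
  ]
}}

```text
time: 4.2
ee_pos: [0.4943, -0.0767, 0.1243]
tcp_rot: [-179.9, -0.6, -9.5]
wrist_force: [0.3, 1.0, -0.0]
opening: 0.06
```

```bash
python3 - <<'E'
from h import *
plan([.4915,-.0767,.117],-9.5,1,.3)
from workcell import camera,get_obs
c=camera("side");u,v,w,hh=200,140,120,150;k=4
im=cv2.resize(c["img"][v:v+hh,u:u+w,::-1],None,fx=k,fy=k,interpolation=cv2.INTER_CUBIC)
cv2.imwrite("pics/a4.png",im)
E
```

```text
from [ 0.4943 -0.0767  0.1243] [-179.86   -0.6    -9.48] w [-0.14 -0.6   0.02] F [ 0.3  1.  -0. ]
[[0.3,[-0.28,0.05,0.73],[-0.14,-0.6,0.02]]]
```

View pics/a4.png

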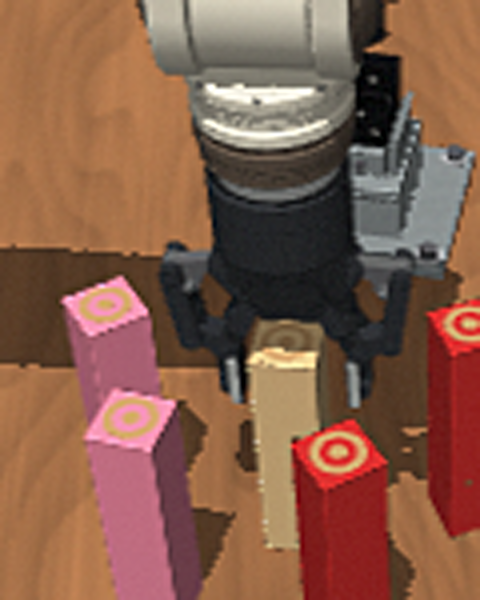

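>>> {"api": "play_rows", "payload": {
  "rows": [
    [0.3,[-0.35,0,0.4],[0,-0.6,0]],
    [0.3,[0,0,0],[0,0,0]],
    [0.3,[0,0,0],[0,0,0]]
  ]
}}

```text
time: 4.55
ee_pos: [0.4914, -0.0762, 0.122]
tcp_rot: [-179.9, -0.1, -9.5]
wrist_force: [0.3, 0.0, -0.3]
opening: 0.0599
```

```bash
python3 - <<'E'
from h import *
plan([.4915,-.0767,.117],-9.5,1,.3)
from workcell import camera,get_obs
c=camera("side");u,v,w,hh=200,140,120,150;k=4
im=cv2.resize(c["img"][v:v+hh,u:u+w,::-1],None,fx=k,fy=k,interpolation=cv2.INTER_CUBIC)
cv2.imwrite("pics/a5.png",im)
E
```

```text
from [ 0.4914 -0.0762  0.122 ] [-1.7986e+02 -1.1000e-01 -9.4800e+00] w [-0.14 -0.11  0.02] F [ 0.3  0.  -0.3]
[[0.3,[0.02,0.05,0.5],[-0.14,-0.11,0.02]]]
```

View pics/a5.png

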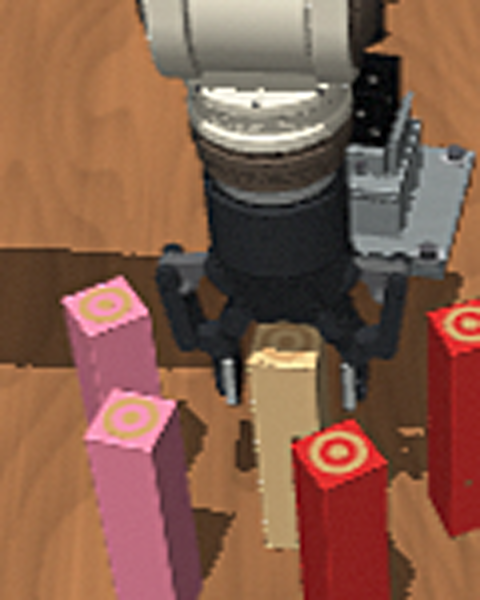

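>>> {"api": "play_rows", "payload": {
  "rows": [
    [0.45,[-0.05,0,0],[0,0,0]],
    [0.6,[0,0,0],[0,0,0]],
    [0.7,[0,0,0],[0,0,0]],
    [0.8,[0,0,0],[0,0,0]],
    [0.8,[0,0,0],[0,0,0]],
    [0.8,[0,0,0],[0,0,0]]
  ],
  "newtons": 80
}}

```text
time: 5.2
ee_pos: [0.4908, -0.0761, 0.1223]
tcp_rot: [-179.9, -0.1, -9.5]
wrist_force: [-0.4, 0.5, 0.6]
opening: 0.037
```

```bash
python3 - <<'E'
from h import *
plan([.4915,-.0767,.30],-9.5,8,.8)
from workcell import camera,get_obs
c=camera("side");u,v,w,hh=200,140,120,150;k=4
im=cv2.resize(c["img"][v:v+hh,u:u+w,::-1],None,fx=k,fy=k,interpolation=cv2.INTER_CUBIC)
cv2.imwrite("pics/a6.png",im)
E
```

```text
from [ 0.4908 -0.0761  0.1223] [-1.7986e+02 -1.1000e-01 -9.4800e+00] w [-0.14 -0.11  0.02] F [-0.4  0.5  0.6]
[[0.8,[0.01,0.0,-2.22],[-0.02,-0.01,0.0]],[0.8,[0.01,0.0,-2.22],[-0.02,-0.01,0.0]],[0.8,[0.01,0.0,-2.22],[-0.02,-0.01,0.0]],[0.8,[0.01,0.0,-2.22],[-0.02,-0.01,0.0]],[0.8,[0.01,0.0,-2.22],[-0.02,-0.01,0.0]],[0.8,[0.01,0.0,-2.22],[-0.02,-0.01,0.0]],[0.8,[0.01,0.0,-2.22],[-0.02,-0.01,0.0]],[0.8,[0.01,0.0,-2.22],[-0.02,-0.01,0.0]]]
```

View pics/a6.png

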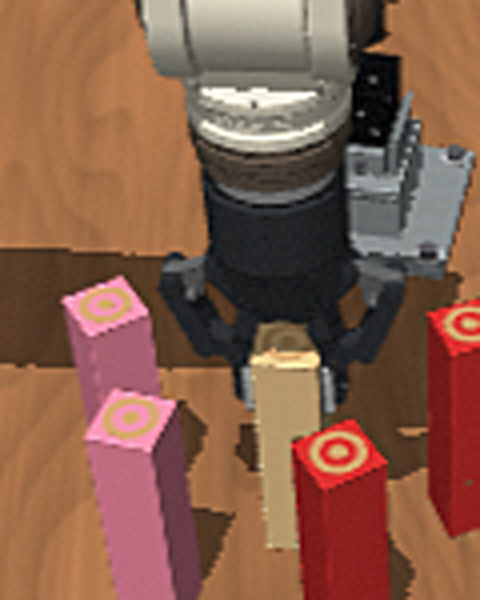

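>>> {"api": "play_rows", "payload": {
  "rows": [
    [0.8,[0,0,-1.5],[0,0,0]],
    [0.8,[0,0,-2.5],[0,0,0]],
    [0.8,[0,0,-2.5],[0,0,0]],
    [0.8,[0,0,-2.5],[0,0,0]],
    [0.8,[0,0,-2.5],[0,0,0]],
    [0.8,[0,0,-2.5],[0,0,0]],
    [0.8,[0,0,-2],[0,0,0]],
    [0.8,[0,0,-1],[0,0,0]],
    [0.8,[0,0,0],[0,0,0]]
  ],
  "newtons": 100
}}

```text
time: 6.15
ee_pos: [0.4889, -0.0762, 0.3061]
tcp_rot: [-179.9, -0.2, -9.5]
wrist_force: [0.5, 1.1, -0.6]
opening: 0.0371
```

```bash
python3 - <<'E'
from h import *
plan([.556,.225,.30],-16.15,10,.8)
from workcell import camera,get_obs
c=camera("side");k=1
im=c["img"][:,:,::-1]
cv2.imwrite("pics/a7.png",im)
E
```

```text
from [ 0.4889 -0.0762  0.3061] [-179.86   -0.23   -9.48] w [-0.16 -0.22  6.67] F [ 0.5  1.1 -0.6]
[[0.8,[0.17,-3.08,0.07],[-0.02,-0.02,0.67]],[0.8,[0.13,-3.08,0.07],[-0.02,-0.02,0.67]],[0.8,[0.09,-3.08,0.07],[-0.02,-0.02,0.67]],[0.8,[0.06,-3.09,0.07],[-0.02,-0.02,0.67]],[0.8,[0.02,-3.09,0.07],[-0.02,-0.02,0.67]],[0.8,[-0.01,-3.09,0.07],[-0.02,-0.02,0.67]],[0.8,[-0.05,-3.09,0.06],[-0.02,-0.02,0.67]],[0.8,[-0.09,-3.08,0.06],[-0.02,-0.02,0.67]],[0.8,[-0.12,-3.08,0.06],[-0.02,-0.02,0.67]],[0.8,[-0.16,-3.08,0.06],[-0.02,-0.02,0.67]]]
```

View pics/a7.png

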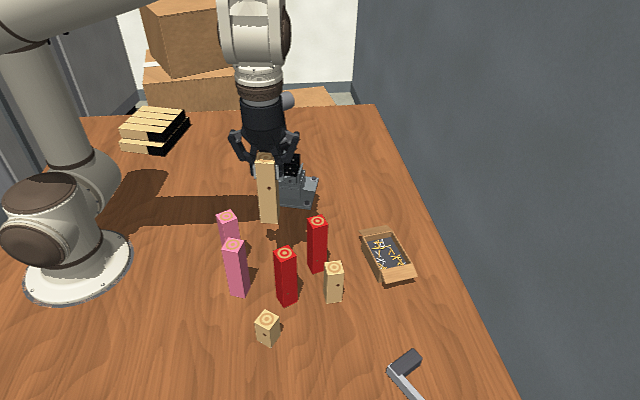

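>>> {"api": "play_rows", "payload": {
  "rows": [
    [0.8,[0.2,-2.0,0],[0,0,0.7]],
    [0.8,[0.1,-3.1,0],[0,0,0.7]],
    [0.8,[0.1,-3.1,0],[0,0,0.7]],
    [0.8,[0.1,-3.1,0],[0,0,0.7]],
    [0.8,[0,-3.1,0],[0,0,0.7]],
    [0.8,[0,-3.1,0],[0,0,0.7]],
    [0.8,[-0.1,-3.1,0],[0,0,0.7]],
    [0.8,[-0.1,-3.0,0],[0,0,0.7]],
    [0.8,[-0.1,-2.5,0],[0,0,0.7]],
    [0.8,[-0.2,-1.5,0],[0,0,0.7]],
    [0.8,[0,-0.5,0],[0,0,0]],
    [0.8,[0,0,0],[0,0,0]]
  ]
}}

```text
time: 7.4
ee_pos: [0.5501, 0.2081, 0.2969]
tcp_rot: [179.7, 0.5, -16.9]
wrist_force: [-0.7, -0.1, -1.0]
opening: 0.037
```

```bash
python3 - <<'E'
from h import *
plan([.556,.2365,.28],-16.15,3,.8)
from workcell import camera,get_obs
ims=[]
for n,(u,v,w,hh) in (("side",(245,60,90,150)),("top",(230,160,110,130))):
    c=camera(n);im=c["img"][v:v+hh,u:u+w,::-1]
    im=cv2.resize(im,None,fx=4,fy=4,interpolation=cv2.INTER_CUBIC)
    ims.append(cv2.copyMakeBorder(im,0,600-im.shape[0],0,0,0))
cv2.imwrite("pics/a8.png",np.hstack(ims))
E
```

```text
from [0.5501 0.2081 0.2969] [179.74   0.48 -16.87] w [ 0.26  0.48 -0.72] F [-0.7 -0.1 -1. ]
[[0.8,[-0.08,-0.97,0.56],[0.09,0.16,-0.24]],[0.8,[-0.08,-0.97,0.56],[0.09,0.16,-0.24]],[0.8,[-0.08,-0.96,0.56],[0.09,0.16,-0.24]]]
```

View pics/a8.png

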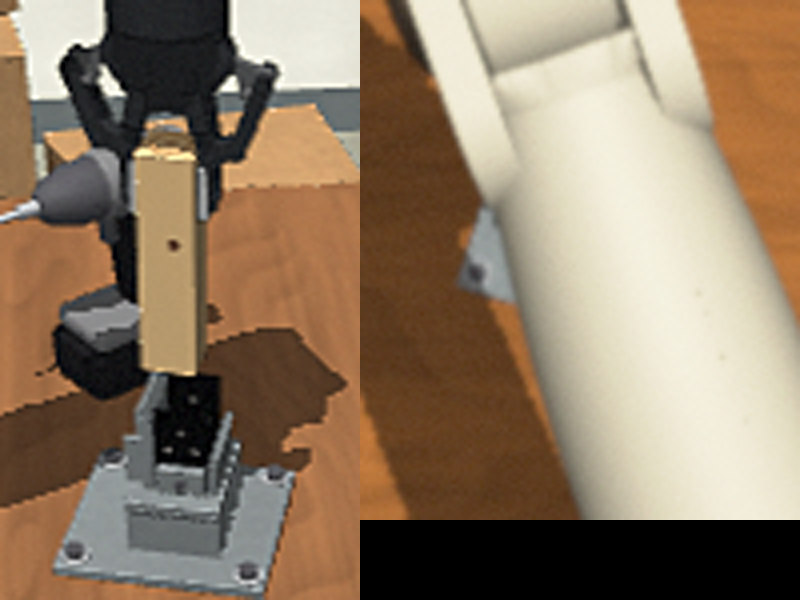

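>>> {"api": "play_rows", "payload": {
  "rows": [
    [0.8,[-0.1,-1.0,0.5],[0.1,0.2,-0.2]],
    [0.8,[-0.1,-1.0,0.5],[0.1,0.2,-0.2]],
    [0.8,[0,-0.7,0.4],[0,0.1,-0.2]],
    [0.8,[0,0,0],[0,0,0]],
    [0.8,[0,0,0],[0,0,0]]
  ]
}}

```text
time: 8.0
ee_pos: [0.5564, 0.2337, 0.2824]
tcp_rot: [180.0, -0.1, -16.4]
wrist_force: [-0.8, -0.8, -0.4]
opening: 0.0373
```

```bash
python3 - <<'E'
from h import *
plan([.5568,.2365,.28],-16.15,1,.8)
from workcell import camera,get_obs
c=camera("side");pickle.dump(c,open("side9.pkl","wb"));pickle.dump(get_obs(),open("obs9.pkl","wb"))
u,v,w,hh=250,75,80,75;k=8
cv2.imwrite("pics/a9.png",cv2.resize(c["img"][v:v+hh,u:u+w,::-1],None,fx=k,fy=k,interpolation=cv2.INTER_CUBIC))
u,v,w,hh=250,145,80,70
cv2.imwrite("pics/b9.png",cv2.resize(c["img"][v:v+hh,u:u+w,::-1],None,fx=k,fy=k,interpolation=cv2.INTER_CUBIC))
E
```

```text
from [0.5564 0.2337 0.2824] [ 1.7998e+02 -1.3000e-01 -1.6410e+01] w [ 0.02 -0.13 -0.26] F [-0.8 -0.8 -0.4]
[[0.8,[-0.04,-0.28,0.24],[0.02,-0.13,-0.26]]]
```

View pics/a9.png

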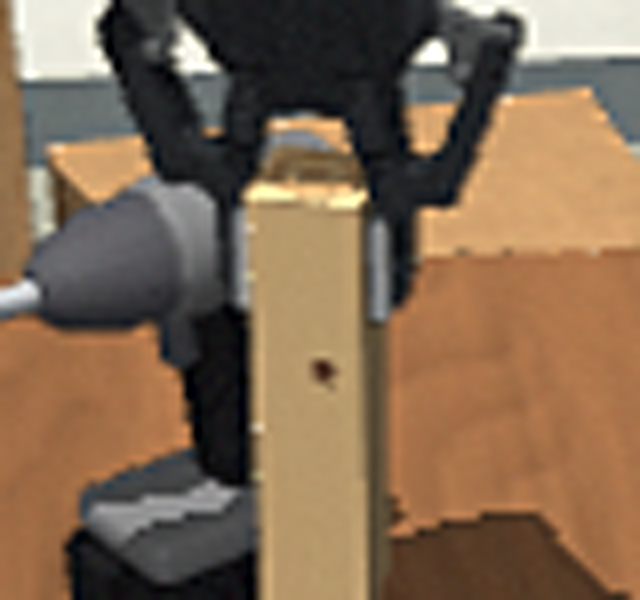

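View pics/b9.png

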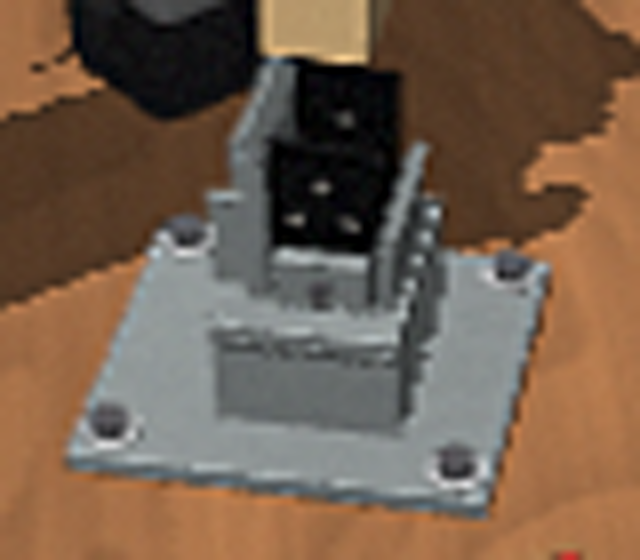

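```bash
cat > f9.py <<'E'
from h import *
c=pickle.load(open("side9.pkl","rb"));o=pickle.load(open("obs9.pkl","rb"));P=cam(c)
I=px([(158,235),(549,266),(487,500),(68,452)],250,145,8)
m=np.array([[-.09,.075,.01],[.07,.075,.01],[.07,-.075,.01],[-.09,-.075,.01]])
f=lambda p:(P(m@rot(p[2]).T+[p[0],p[1],0])-I).ravel()
r=least_squares(f,[.556,.236,-.28]);print("jig side-only",np.round(r.x[:2],4),np.degrees(r.x[2]),np.round(r.fun,2))
jx=r.x
A=R.from_euler("xyz",o["tcp_rot"],degrees=True)
h=.019
L=np.array([[a,b,z] for z in(.122,-.038) for a,b in((-h,-h),(h,-h),(h,h),(-h,h))])
Lw=A.apply(L)+o["ee_pos"]
u,v,w,hh=250,85,75,130;k=6
u,v,w,hh=250,130,80,85;k=8
im=cv2.resize(c["img"][v:v+hh,u:u+w,::-1],None,fx=k,fy=k,interpolation=cv2.INTER_CUBIC)
def poly(X,col,cl=True):
    q=((P(X)-[u,v]+.5)*k).astype(int);cv2.polylines(im,[q.reshape(-1,1,2)],cl,col,1)
J=lambda X:np.array(X)@rot(jx[2]).T+[jx[0],jx[1],0]
poly(J(m),(0,255,0))
poly(J([[-.0205,.03,.12],[-.0205,-.03,.12]]),(0,0,255),0)
poly(J([[-.0205,-.03,.12],[-.0205,-.03,.056]]),(0,0,255),0)
poly(J([[.0205,.03,.084],[.0205,-.03,.084]]),(255,0,0),0)
poly(J([[.0205,-.03,.084],[.0205,-.03,.056]]),(255,0,0),0)
for s in(-1,1): poly(J([[-.02,s*.0205,.059],[-.02,s*.0205,.12],[.02,s*.0205,.12],[.02,s*.0205,.059]]),(0,255,255))
poly(Lw[:4],(255,0,255)); poly(Lw[[1,5]],(255,0,255)); poly(Lw[[0,4]],(255,0,255));poly(Lw[[2,6]],(255,0,255))
cv2.imwrite("pics/c9.png",im[:600])
E
python3 f9.py
```

```text
jig side-only [0.5559 0.2367] -15.381300015157816 [ 0.13 -1.44 -0.1  -0.45  0.35  0.64 -0.38  0.88]
```

View pics/c9.png

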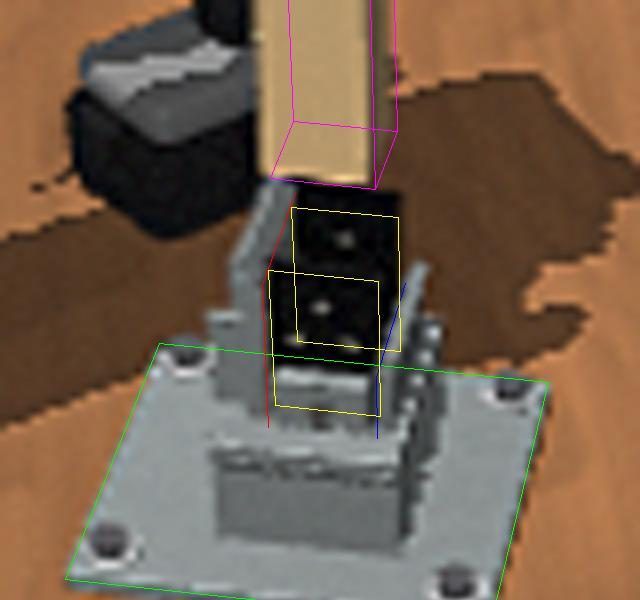

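```bash
cat > f10.py <<'E'
from h import *
s,t=[pickle.load(open(n+"0.pkl","rb")) for n in("side","top")]
h=.0185
def fit(c,m,I,x0,nm):
    P=cam(c);m=np.array(m);f=lambda p:(P(m@rot(p[2]).T+[p[0],p[1],0])-I).ravel()
    r=least_squares(f,x0);print(nm,np.round(r.x[:2],4),round(np.degrees(r.x[2]),2),np.round(r.fun,1))
S=px([(218,79),(286,83),(277,127),(210,125),(245,102)],210,200)
T=px([(90,180),(146,190),(136,247),(80,238),(112,214)],365,175)
z=.16
fit(s,[[-h,h,z],[h,h,z],[h,-h,z],[-h,-h,z],[0,0,z]],S,[.49,-.07,0],"leg side")
fit(t,[[h,h,z],[h,-h,z],[-h,-h,z],[-h,h,z],[0,0,z]],T,[.49,-.07,0],"leg top")
S=px([(55,107),(255,132),(217,248),(15,224)],255,145)
T=px([(83,22),(258,77),(200,268),(17,213)],250,178)
z=.01
fit(s,[[-.09,.075,z],[.07,.075,z],[.07,-.075,z],[-.09,-.075,z]],S,[.55,.23,0],"jig side")
fit(t,[[.07,.075,z],[.07,-.075,z],[-.09,-.075,z],[-.09,.075,z]],T,[.55,.23,0],"jig top")
# ejector nose in top: z2 (537,120)
P=cam(t);I=px([(137,120)],250,178)
r=least_squares(lambda p:(P([[p[0],p[1],.074]])-I).ravel(),[.55,.23]);print("nose top",r.x)
im=cv2.resize(t["img"][175:280,245:325,::-1],None,fx=7,fy=7,interpolation=cv2.INTER_CUBIC)
cv2.imwrite("pics/jt.png",im[:600])
E
python3 f10.py
```

```text
leg side [ 0.4887 -0.0753] -9.5 [ 0.3  0.1 -0.6 -0.3 -0.2  0.1 -0.1 -0.1  0.6  0.2]
leg top [ 0.492  -0.0767] -9.56 [ 0.2  0.8 -0.8  0.7 -0.3 -0.6  0.6 -0.8  0.2 -0.1]
jig side [0.5546 0.241 ] -16.16 [ 1.   0.2 -0.6 -0.8  0.9  0.3 -1.4  0.1]
jig top [0.5598 0.2368] -16.11 [-0.6 -0.3  0.9 -0.4  0.   0.6 -0.3  0.1]
nose top [0.55867581 0.23685418]
```

View pics/jt.png

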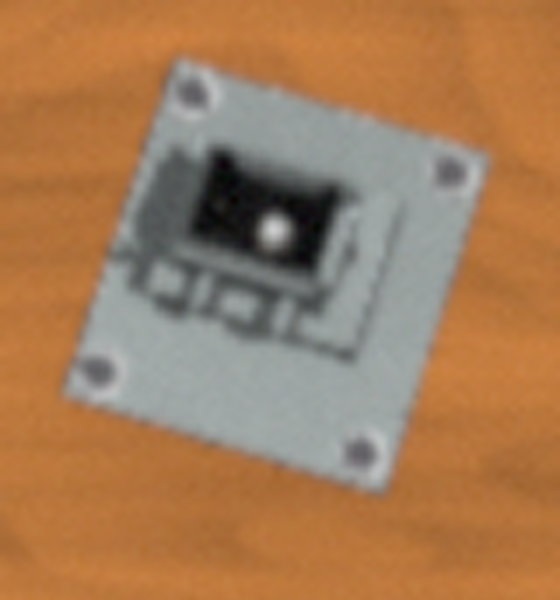

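>>> {"api": "play_rows", "payload": {
  "rows": [
    [0.8,[0.1,-0.4,0.3],[0,-0.1,-0.2]],
    [0.8,[0,0,0],[0,0,0]],
    [0.8,[0,0,0],[0,0,0]]
  ]
}}

```text
time: 8.35
ee_pos: [0.5588, 0.2372, 0.2795]
tcp_rot: [180.0, -0.0, -16.2]
wrist_force: [0.2, 0.3, -1.6]
opening: 0.0369
```

```bash
python3 - <<'E'
from h import *
plan([.559,.2375,.27],-16.1,1,.8)
from workcell import camera,get_obs
c=camera("side");pickle.dump(c,open("side9.pkl","wb"));pickle.dump(get_obs(),open("obs9.pkl","wb"))
E
python3 f9.py
```

```text
from [0.5588 0.2372 0.2795] [ 1.800e+02 -4.000e-02 -1.622e+01] w [ 0.   -0.04 -0.12] F [ 0.2  0.3 -1.6]
[[0.8,[0.01,-0.04,0.95],[0.0,-0.04,-0.12]]]
jig side-only [0.5559 0.2367] -15.381300015157816 [ 0.13 -1.44 -0.1  -0.45  0.35  0.64 -0.38  0.88]
```

View pics/c9.png

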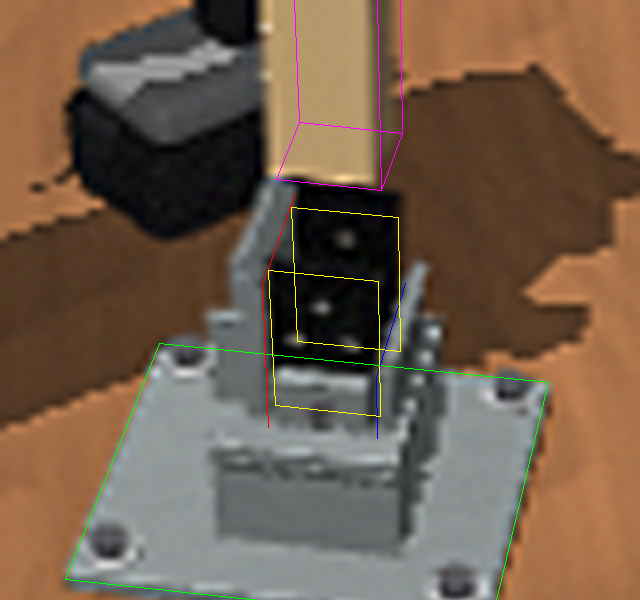

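>>> {"api": "play_rows", "payload": {
  "rows": [
    [0.8,[0,0,1.0],[0,0,-0.1]],
    [0.8,[0,0,0.8],[0,0,0]],
    [0.8,[0,0,0.5],[0,0,0]],
    [0.8,[0,0,0.3],[0,0,0]],
    [0.8,[0,0,0],[0,0,0]]
  ]
}}

```text
time: 8.9
ee_pos: [0.5585, 0.2367, 0.2503]
tcp_rot: [180.0, 0.0, -16.1]
wrist_force: [1.0, -0.4, -0.8]
opening: 0.0371
```

```bash
python3 - <<'E'
from h import *
plan([.559,.2375,.24],-16.1,1,.8)
from workcell import camera,get_obs
c=camera("side");pickle.dump(c,open("side9.pkl","wb"));pickle.dump(get_obs(),open("obs9.pkl","wb"))
u,v,w,hh=260,110,60,75;k=8
cv2.imwrite("pics/d1.png",cv2.resize(c["img"][v:v+hh,u:u+w,::-1],None,fx=k,fy=k,interpolation=cv2.INTER_CUBIC))
E
```

```text
from [0.5585 0.2367 0.2503] [ 1.7995e+02  1.0000e-02 -1.6130e+01] w [ 0.05  0.01 -0.03] F [ 1.  -0.4 -0.8]
[[0.8,[0.03,-0.09,1.03],[0.05,0.01,-0.03]]]
```

View pics/d1.png

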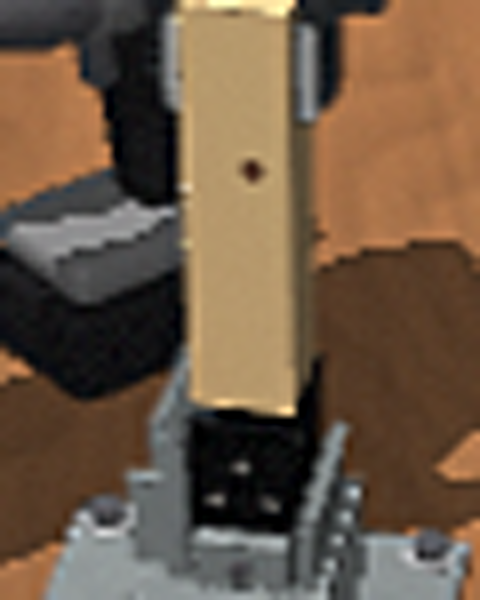

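>>> {"api": "play_rows", "payload": {
  "rows": [
    [0.8,[0,-0.1,0.3],[0,0,0]],
    [0.8,[0,0,0.3],[0,0,0]],
    [0.8,[0,0,0.2],[0,0,0]],
    [0.8,[0,0,0],[0,0,0]]
  ]
}}

```text
time: 9.35
ee_pos: [0.5591, 0.238, 0.2426]
tcp_rot: [-180.0, -0.0, -16.1]
wrist_force: [0.5, 0.1, -0.3]
opening: 0.0372
```

```bash
python3 - <<'E'
from h import *
plan([.559,.2375,.23],-16.1,1,.8)
from workcell import camera,get_obs
print(get_obs()["torque"])
c=camera("side");pickle.dump(c,open("side9.pkl","wb"));pickle.dump(get_obs(),open("obs9.pkl","wb"))
u,v,w,hh=260,110,60,75;k=8
cv2.imwrite("pics/d2.png",cv2.resize(c["img"][v:v+hh,u:u+w,::-1],None,fx=k,fy=k,interpolation=cv2.INTER_CUBIC))
E
```

```text
from [0.5591 0.238  0.2426] [-1.7999e+02 -5.0000e-02 -1.6130e+01] w [-0.01 -0.05 -0.03] F [ 0.5  0.1 -0.3]
[[0.8,[0.0,0.05,1.26],[-0.01,-0.05,-0.03]]]
[-0.05566386 -0.00477682  0.01356672]
```

View pics/d2.png

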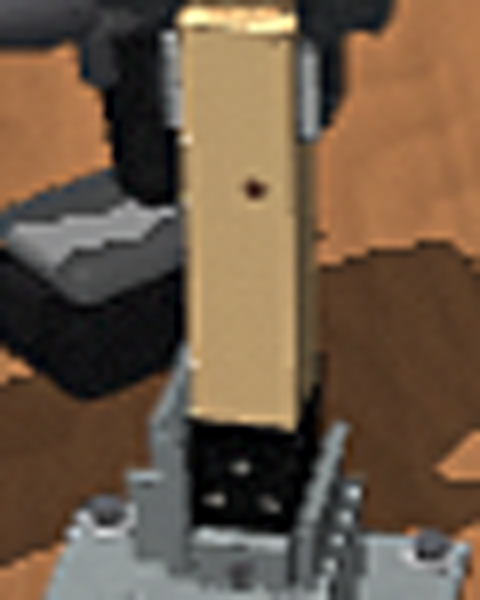

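>>> {"api": "play_rows", "payload": {
  "rows": [
    [0.8,[0,0.05,0.3],[0,0,0]],
    [0.8,[0,0,0.2],[0,0,0]],
    [0.8,[0,0,0.2],[0,0,0]],
    [0.8,[0,0,0],[0,0,0]]
  ]
}}

```text
time: 9.8
ee_pos: [0.559, 0.2374, 0.2354]
tcp_rot: [-180.0, -0.1, -16.1]
wrist_force: [0.5, -0.2, -1.0]
opening: 0.0368
```

```bash
python3 - <<'E'
from h import *
plan([.559,.2375,.23],-16.1,1,.8)
from workcell import camera,get_obs
print(get_obs()["torque"])
c=camera("side");pickle.dump(c,open("side9.pkl","wb"));pickle.dump(get_obs(),open("obs9.pkl","wb"))
u,v,w,hh=260,110,60,75;k=8
cv2.imwrite("pics/d3.png",cv2.resize(c["img"][v:v+hh,u:u+w,::-1],None,fx=k,fy=k,interpolation=cv2.INTER_CUBIC))
E
```

```text
from [0.559  0.2374 0.2354] [-1.7998e+02 -7.0000e-02 -1.6130e+01] w [-0.02 -0.07 -0.03] F [ 0.5 -0.2 -1. ]
[[0.8,[-0.01,-0.0,0.54],[-0.02,-0.07,-0.03]]]
[-0.02168741  0.01223489 -0.02603244]
```

View pics/d3.png

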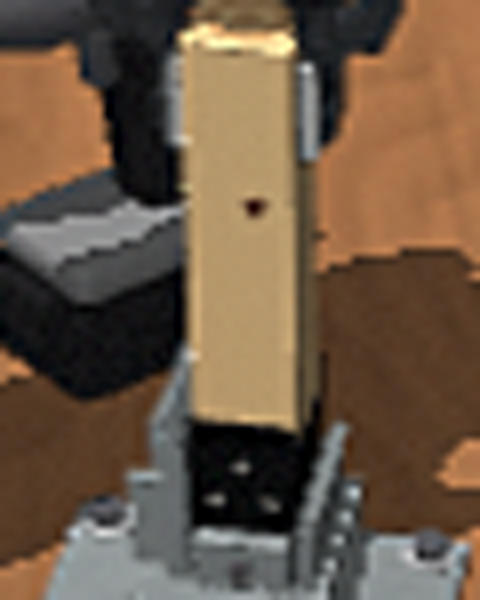

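>>> {"api": "play_rows", "payload": {
  "rows": [
    [0.8,[0,0,0.4],[0,0,0]],
    [0.8,[0,0,0.4],[0,0,0]],
    [0.8,[0,0,0.2],[0,0,0]],
    [0.8,[0,0,0],[0,0,0]]
  ]
}}

```text
time: 10.25
ee_pos: [0.5591, 0.2375, 0.2246]
tcp_rot: [-180.0, -0.1, -16.1]
wrist_force: [0.4, -0.7, -1.7]
opening: 0.0371
```

```bash
python3 - <<'E'
from h import *
plan([.559,.2375,.21],-16.1,1,.8)
from workcell import camera,get_obs
print(get_obs()["torque"])
c=camera("side");pickle.dump(c,open("side9.pkl","wb"));pickle.dump(get_obs(),open("obs9.pkl","wb"))
u,v,w,hh=260,110,60,75;k=8
cv2.imwrite("pics/d4.png",cv2.resize(c["img"][v:v+hh,u:u+w,::-1],None,fx=k,fy=k,interpolation=cv2.INTER_CUBIC))
E
```

```text
from [0.5591 0.2375 0.2246] [-1.7997e+02 -8.0000e-02 -1.6130e+01] w [-0.03 -0.08 -0.03] F [ 0.4 -0.7 -1.7]
[[0.8,[-0.01,-0.0,1.46],[-0.03,-0.08,-0.03]]]
[ 0.03055515  0.01386517 -0.02413297]
```

View pics/d4.png

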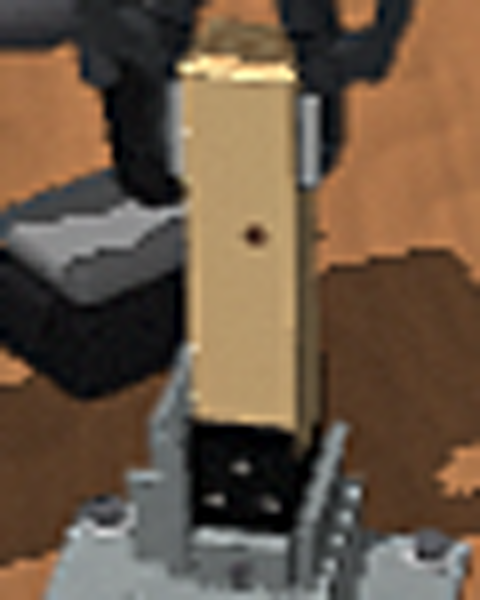

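>>> {"api": "play_rows", "payload": {
  "rows": [
    [0.8,[0,0,0.4],[0,0,0]],
    [0.8,[0,0,0.4],[0,0,0]],
    [0.8,[0,0,0.2],[0,0,0]],
    [0.8,[0,0,0],[0,0,0]]
  ]
}}

```text
time: 10.7
ee_pos: [0.5591, 0.2375, 0.2139]
tcp_rot: [-180.0, -0.1, -16.1]
wrist_force: [0.2, -0.1, -1.0]
opening: 0.0375
```

>>> {"api": "play_rows", "payload": {
  "rows": [
    [0.8,[0,0,0.4],[0,0,0]],
    [0.8,[0,0,0.3],[0,0,0]],
    [0.8,[0,0,0.2],[0,0,0]],
    [0.8,[0,0,0],[0,0,0]]
  ]
}}

```text
time: 11.1
ee_pos: [0.5591, 0.2375, 0.204]
tcp_rot: [-180.0, -0.1, -16.1]
wrist_force: [0.2, -0.2, -0.8]
opening: 0.0373
```

```bash
python3 - <<'E'
from h import *
plan([.559,.2375,.196],-16.1,1,.8)
from workcell import camera,get_obs
print(get_obs()["torque"])
c=camera("side");pickle.dump(c,open("side9.pkl","wb"));pickle.dump(get_obs(),open("obs9.pkl","wb"))
u,v,w,hh=260,110,60,75;k=8
cv2.imwrite("pics/d5.png",cv2.resize(c["img"][v:v+hh,u:u+w,::-1],None,fx=k,fy=k,interpolation=cv2.INTER_CUBIC))
E
```

```text
from [0.5591 0.2375 0.204 ] [-1.7997e+02 -8.0000e-02 -1.6130e+01] w [-0.03 -0.08 -0.03] F [ 0.2 -0.2 -0.8]
[[0.8,[-0.01,0.0,0.8],[-0.03,-0.08,-0.03]]]
[ 0.06540177  0.00775197 -0.01908072]
```

View pics/d5.png

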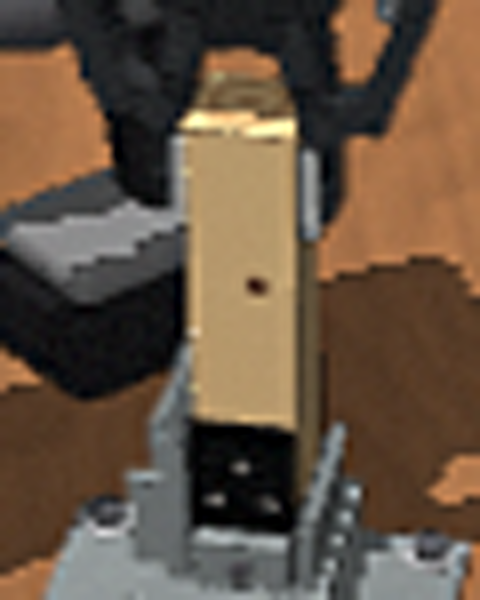

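>>> {"api": "play_rows", "payload": {
  "rows": [
    [0.8,[0,0,0.4],[0,0,0]],
    [0.8,[0,0,0.4],[0,0,0]],
    [0.8,[0,0,0.3],[0,0,0]],
    [0.8,[0,0,0],[0,0,0]]
  ],
  "newtons": 110
}}

```text
time: 11.55
ee_pos: [0.5594, 0.2377, 0.1933]
tcp_rot: [-179.9, -0.2, -16.1]
wrist_force: [0.1, 0.5, 3.1]
opening: 0.037
```

>>> {"api": "play_rows", "payload": {
  "rows": [
    [0.8,[0,0,0.4],[0,0,0]],
    [0.8,[0,0,0.3],[0,0,0]],
    [0.8,[0,0,0],[0,0,0]]
  ]
}}

```text
time: 11.85
ee_pos: [0.5594, 0.2377, 0.1871]
tcp_rot: [-179.8, -0.2, -16.1]
wrist_force: [-1.4, 0.0, 4.8]
opening: 0.0371
```

>>> {"api": "play_rows", "payload": {
  "rows": [
    [0.8,[0,0,0.3],[0,0,0]],
    [0.8,[0,0,0.2],[0,0,0]],
    [0.8,[0,0,0],[0,0,0]]
  ]
}}

```text
time: 12.15
ee_pos: [0.5593, 0.2376, 0.1835]
tcp_rot: [-179.8, -0.3, -16.1]
wrist_force: [-2.4, -1.3, 6.0]
opening: 0.0374
```

>>> {"api": "play_rows", "payload": {
  "rows": [
    [0.8,[0,0,0.1],[0,0,0]],
    [0.8,[0,0,0],[0,0,0]]
  ]
}}

```text
time: 12.35
ee_pos: [0.5592, 0.2376, 0.1836]
tcp_rot: [-179.8, -0.3, -16.1]
wrist_force: [-2.4, -1.0, 6.6]
opening: 0.0371
```

>>> {"api": "play_rows", "payload": {
  "rows": [
    [0.8,[0,0,0.3],[0,-0.2,0]],
    [0.8,[0,0,0.3],[0,0,0]]
  ]
}}

```text
time: 12.55
ee_pos: [0.5594, 0.2377, 0.1813]
tcp_rot: [-179.6, -0.3, -16.1]
wrist_force: [-8.8, -3.1, 29.6]
opening: 0.0371
```

```bash
python3 - <<'E'
from h import *
plan([.559,.2375,.1815],-16.1,1,.8)
from workcell import camera,get_obs
print(get_obs()["torque"])
c=camera("side");pickle.dump(c,open("side9.pkl","wb"));o=get_obs();print(o["ee_pos"],o["wrist_force"])
E
```

```text
from [0.5594 0.2377 0.1813] [-179.61   -0.3   -16.12] w [-0.39 -0.3  -0.02] F [-8.8 -3.1 29.6]
[[0.8,[-0.03,0.03,-0.02],[-0.39,-0.3,-0.02]]]
[-7.34107975e-01  2.63229272e+00  1.56370362e-03]
[0.55928972 0.23765307 0.18132139] [-5.65056087 -1.81287368 17.72643451]
```

```bash
python3 - <<'E'
from h import *
from workcell import camera,get_obs
for i in range(6):
    c=camera("side");o=get_obs();print(o["time"],np.round(o["ee_pos"],4),np.round(o["wrist_force"],1),np.round(o["torque"],2),np.round(o["tcp_rot"],2))
u,v,w,hh=260,110,60,75;k=8
cv2.imwrite("pics/d6.png",cv2.resize(c["img"][v:v+hh,u:u+w,::-1],None,fx=k,fy=k,interpolation=cv2.INTER_CUBIC))
E
```

```text
12.65 [0.5593 0.2376 0.1813] [-6.5 -1.9 18.2] [-0.67  1.8  -0.02] [-179.62   -0.31  -16.12]
12.7 [0.5593 0.2376 0.1813] [-6.9 -2.1 18.3] [-0.66  1.64  0.02] [-179.62   -0.31  -16.12]
12.75 [0.5593 0.2377 0.1813] [-5.6 -1.8 19.1] [-0.65  1.78  0.  ] [-179.62   -0.3   -16.12]
12.8 [0.5593 0.2376 0.1813] [-6.9 -2.  18.5] [-0.64  1.72  0.04] [-179.62   -0.31  -16.12]
12.85 [0.5593 0.2376 0.1813] [-5.6 -1.6 18.3] [-0.7   1.73  0.05] [-179.62   -0.31  -16.12]
12.9 [0.5593 0.2376 0.1813] [-6.8 -1.8 18.8] [-0.62  1.69 -0.03] [-179.62   -0.3   -16.12]
```

View pics/d6.png

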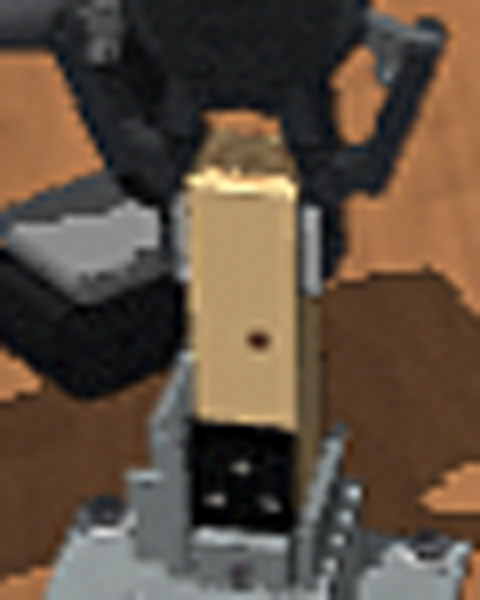

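>>> {"api": "play_rows", "payload": {
  "rows": [
    [0.8,[-0.05,0,0.3],[-0.4,-0.3,0]]
  ]
}}

```text
time: 13.0
ee_pos: [0.5594, 0.2378, 0.1813]
tcp_rot: [-179.9, -0.2, -16.1]
wrist_force: [-0.9, -2.5, 20.3]
opening: 0.0366
```

```bash
python3 - <<'E'
from h import *
from workcell import camera,get_obs
for i in range(5):
    c=camera("side");o=get_obs();print(o["time"],np.round(o["ee_pos"],4),np.round(o["wrist_force"],1),np.round(o["torque"],2),np.round(o["tcp_rot"],2),o["opening"])
E
```

```text
13.05 [0.5595 0.238  0.1814] [-3.6 -2.1 19.4] [-0.63  0.98  0.03] [-179.89   -0.21  -16.12] 0.036779163677693696
13.1 [0.5595 0.238  0.1813] [-3.2 -1.3 19.5] [-0.62  0.98  0.02] [-179.88   -0.2   -16.12] 0.03693885795032098
13.15 [0.5595 0.2379 0.1813] [-3.6 -2.  18.4] [-0.56  1.    0.02] [-179.88   -0.21  -16.12] 0.03710940978454334
13.2 [0.5595 0.2379 0.1813] [-3.2 -2.7 18.7] [-0.57  0.91  0.  ] [-179.88   -0.21  -16.12] 0.03706228388862918
13.25 [0.5595 0.2379 0.1813] [-3.6 -2.8 18.9] [-0.56  0.97  0.  ] [-179.88   -0.2   -16.12] 0.036956704076428655
```

>>> {"api": "play_rows", "payload": {
  "rows": [
    [0.8,[-0.05,0,0.25],[0,-0.2,0]]
  ]
}}

```text
time: 13.35
ee_pos: [0.5595, 0.238, 0.1814]
tcp_rot: [-179.8, -0.2, -16.1]
wrist_force: [-2.9, -3.5, 14.5]
opening: 0.0371
```

```bash
python3 - <<'E'
from h import *
from workcell import camera,get_obs
for i in range(5):
    c=camera("side");o=get_obs();print(o["time"],np.round(o["ee_pos"],4),np.round(o["wrist_force"],1),np.round(o["torque"],2),np.round(o["tcp_rot"],2))
cv2.imwrite("pics/f.png",c["img"][:,:,::-1])
E
```

```text
13.4 [0.5595 0.2379 0.1814] [-2.1 -3.4 17. ] [-0.8   0.92 -0.08] [-179.78   -0.18  -16.14]
13.45 [0.5595 0.2379 0.1813] [-3.2 -2.1 16.5] [-0.84  0.83  0.02] [-179.79   -0.18  -16.14]
13.5 [0.5595 0.2379 0.1813] [-3.7 -2.4 16.7] [-0.83  0.89  0.05] [-179.79   -0.18  -16.14]
13.55 [0.5595 0.2379 0.1813] [-3.7 -2.4 16.9] [-0.81  0.87  0.03] [-179.79   -0.18  -16.13]
13.6 [0.5595 0.2379 0.1813] [-3.4 -3.  17.2] [-0.78  0.86  0.02] [-179.79   -0.18  -16.14]
```

View pics/f.png

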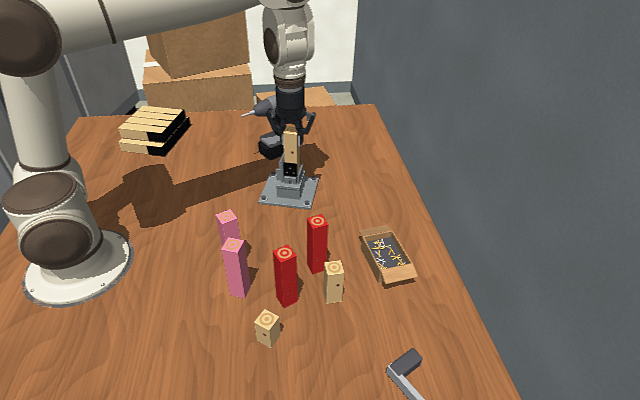

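The leg stands upright in the shoe at (291,150), the push is a steady 17 N or so, and nothing else has moved.

```bash
python3 -c "
from workcell import job_done,get_obs
print(job_done());o=get_obs();print(o['time'],o['ee_pos'],o['wrist_force'])"
```

```text
the job is handed in; nothing more can be done
None
the job is handed in; nothing more can be done
```

The leg is seated in the shoe, and I handed the job in with the arm still gripping it and pushing it down. The job took about 14 s of the 45 s allowed.

**What I did:** I took the natural-coloured 160 mm leg from among the red and pink look-alikes. I turned it square to the jig (yaw about -16°) and lowered it between the fence, keeper and flanges. I then pressed it through the ejector's spring onto the floor of the shoe.

**Last checks:**
- **On the floor:** the tool stood steady at z = 0.1813 m, which puts the leg's foot about 59 mm above the bench, the shoe floor's height. The force rose with the spring and then jumped over the last 2 mm, as it should at a hard stop.
- **Push:** it held at about 17 N (12 to 20 N wanted), with a tool tilt of about 0.3°. A sideways force of about 4 N remained, so the leg probably rests lightly against one side of the pocket. One earlier pressing move read 29.6 N at the wrist for a moment, well under the 120 N limit.
- **Other things:** the side camera showed the offcuts, driver, screw box and look-alikes where they had been.

**What disagreed:** the two cameras differed by 3 to 5 mm in x. I settled this by comparing the leg and jig within the same picture, and the leg went in without any contact force. The top camera was blocked by the arm during the fitting, so those checks came from the side camera, the pose and the force readings.

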